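# Refit and close the taper plug of a bench air cock

## Task

Lift the red-handled brass taper plug out of its slot on the parts board, stand it in the tapered bore of the cock on the black air pipe with its handle in line with the pipe, and let go of it. Then take the handle afresh across its flat sides and press the plug down firmly while turning it a quarter turn clockwise (seen from above), so that it draws in until its collar is down on the cock's rim, and let go: it must stay home with its handle square across the pipe. Leave the other things on the bench alone.

Things in the scene. Friction and masses are not known exactly. Their poses are not given: they have to be found in the camera images.
- plug_handle (a point): centre of the plug's red wing handle: flat bar 60 mm long (point x), 18 mm thick (y), 20 mm tall (z), ends fully rounded. Below this point on the axis: brass neck 14 mm in diameter (10 to 24 mm below), collar 32 mm in diameter (24 to 28 mm below), tapered shank from 25 mm in diameter to 10 mm at its foot 70 mm below. Loose, 0.15 kg; starts upright in the slot of the parts board.
- plug_collar (a point): underside of the plug's collar, on its axis, 28 mm below plug_handle, same axes. Set in lightly the collar stands 5 mm above the cock's rim, and the plug turns idly. Pushed down with 10 to 15 N while turned clockwise it draws in about 4.6 mm per rad (0.15 to 0.4 N m) till the collar lands on the rim, and stays. Pressing or turning alone does not do it; turned back under pressure it works out.
- cock_mouth (a point): centre of the mouth of the octagonal brass cock (fixed, 50 mm across), in its flat top rim 67 mm above the bench; z up. The black pipe (26 mm in diameter, top 55 mm above the bench) runs along this point's y axis, 110 mm each way. The bore is 26 mm wide at the rim and tapers below like the plug: let in upright within 5 mm of the axis, the plug centres itself.
- rack_slot (a point): centre of the slot's deck on the plywood parts board (130 x 190 mm, fixed), 54 mm above the bench, where the collar rests at the start; z up, slot and handle along point x. Blue cheeks 44 mm long and as tall as the handle stand at both flats, 8 mm off, so there fingers fit only at the handle's rounded ends (8 mm beyond the cheeks). Lift the plug 85 mm to clear the cheeks with its foot.
- fitting_hex: bystander: brass hex fitting, 28 mm wide, 34 mm tall, on the parts board; origin at its underside
- fitting_cap: bystander: steel cap, 30 mm in diameter, 22 mm tall, on the parts board; origin at its underside
- tape_roll: bystander: roll of masking tape lying flat, 96 mm in diameter, 24 mm tall; origin at its underside
- glue_tube: bystander: white glue cartridge standing up, 48 mm in diameter, 215 mm tall with its nozzle; origin at its underside
- tin: bystander: tin with a yellow band, 80 mm in diameter, 110 mm tall; origin at its underside
- driver: bystander: red-handled screwdriver lying on the bench; origin under it
- black_box: bystander: black open box 160 x 110 x 70 mm; origin at its underside
Mind the look-alikes: they are no part of the job. What is shaped like the part that bears cock_mouth but purple is not meant. What is shaped like the part that bears plug_handle but turquoise is not meant.

How it is judged (in metres and radians):
On the way, in this order (a step that is already met when the one before it is completed fails the run):
1. the plug stands in the cock's bore, upright, its handle in line with the pipe (within 17 deg), let go (horizontal distance between plug_collar and cock_mouth below 0.004 m and z of plug_collar in the frame of cock_mouth below 0.008 m and angle between plug_handle's own z axis and vertical below 0.1 rad and angle between the x axis of plug_handle and the y axis of cock_mouth, either way round below 0.3 rad and contact force between the fingers and plug below 0.3 N), for 0.2 s.
2. held by the robot, the plug is turned in the bore through the middle of its quarter turn (horizontal distance between plug_collar and cock_mouth below 0.005 m and z of plug_collar in the frame of cock_mouth below 0.006 m and angle between the x axis of plug_handle and the y axis of cock_mouth, either way round between 0.5 and 1.2 rad and contact force between the fingers and plug above 1 N), for 0.02 s.
At the end, for the whole second after the job is handed in: The plug sits upright in the cock with its collar less than 2 mm above the rim, its handle square across the pipe within 14 deg, released and at rest (horizontal distance between plug_collar and cock_mouth below 0.003 m and z of plug_collar in the frame of cock_mouth below 0.002 m and angle between plug_handle's own z axis and vertical below 0.08 rad and angle between the x axis of plug_handle and the y axis of cock_mouth, either way round above 1.32 rad and linear speed of plug below 0.02 m/s); the robot touches nothing.
It fails at once if a bystander was shifted by more than 40 mm (distance of any of fitting_hex, fitting_cap, tape_roll, glue_tube, tin, driver, black_box from where it was at the start of the episode above 0.04 m).
It also fails if it takes over 48 s, if anything falls off the work surface, if the arm or the gripper's body presses on something with over 40 N, if the wrist force passes 120 N, or if a joint passes its speed limit or range.

## Robot

A 6-joint arm with a two-finger parallel gripper is mounted at the origin on the work surface. World frame = base frame: x ahead of the robot, y to its left, z up, the work surface at z = 0. Lengths are in mm, angles in rad, forces in N, time in s.
With the tool pointing down it reaches from about 300 to 825 mm from the base axis. Payload 5.4 kg.
Tool frame: the origin (TCP) lies between the finger pads; the fingertips stand 14 mm ahead of it and the grasp point (between the pads) lies 5 mm behind it; z points along the fingers, y is the line along which they close (so a half turn about z gives the same grasp; the last joint's range is limited). The gripper opens to 92 mm and grips with 3 to 60 N. Pads are 20 mm wide; open, the fingers measure 128 mm over their backs; the gripper's body (75 mm by 189 mm) begins 69 mm behind the grasp point.
Start: joints at [-1.489, 0.158, 1.597, -0, 1.386, -0.21], TCP at [165.39, -550.683, 228.601] pointing down, gripper open.
Joint ranges: [-2.91, 2.91], [-0.94, 2.29], [0.18, 2.7], [-1.29, 4.43], [0.17, 2.64], [-3, 3]. Speed limits (rad/s): [2.57, 2.57, 3.14, 3.14, 3.14, 3.14].

## Interface

Orientations are given as a unit quaternion [w, x, y, z].
In Python, from plant import arm gives the robot as it stands.
- The arm moves only by the shell command python3 -m inch 'ROWS' [FORCE]. ROWS is JSON, a list of rows, each an object with "hand": the opening, from -1 (shut) to 1 (fully open), so that 0 is half open; "travel": the shift along the tool's x, y, z in cm, a list of three; "angular": the turn, a rotation vector about the tool's x, y, z in rad, a list of three. In form: [{"hand": hand, "travel": [x, y, z], "angular": [ax, ay, az]}, ...]. A call has 1 to 5 rows; each row is the pose to reach, as a shift and turn from the pose commanded when the call began, along the tool's axes at that moment; what a row does not reach only later rows make up. A row lasts 1/10 s, in which the tool goes at most 50 mm and 8.59 degrees, less where a joint would pass 70% of its speed; a pose out of reach is approached as far as the arm can. A call with a gripper value outside its range is refused whole. The fingers move at their own pace and stop on an object; FORCE is the grip in N (left out, the last holds). Time passes only in rows, so rows that repeat a pose let the fingers close. It gives the time, the measured TCP pose, the force, the opening and the grip force at its end, in the units of the state.
- arm.state(): the state, without advancing time (a new reading comes with each control period).
- arm.capture(name): name is "scene" or "side" or "wrist"; returns the picture (384x512x3 uint8, blue, green, red); there is no depth.
- arm.camera_info(name): a dict with "fx", "fy", "cx", "cy" (pixels), "D" ([k1, k2, p1, p2, k3] as OpenCV has them; the pictures are not rectified), "cam_to_world" (4x4, takes a point from camera to world coordinates). Camera axes: x right, y down, z forward; pixel columns grow to the right and rows downward; lengths in mm; the calibration is good to about 2 mm. A picture is of the moment at which its call begins: read the wrist's pose just before it. camera_info takes no time and is no camera call; for the wrist camera it gives the pose at the moment of the call.
- arm.sign_off(): hands the job in; it is judged then, once.
Trained networks look in the newest picture that a camera, given by its name, has taken for a name from the list of things; names that differ only in an ending like _2 or _b are one class to them, and where a whole thing is asked for, a point or a joint stands for the part that bears it (a point fixed in the world has none). Each returns a list of dicts, best first, with "score" (0 to 1); they miss things now and then, are a little off and sometimes report something else, mostly with a low value. They report only what shows in the picture. A call takes as long as a camera call. They do not tell look-alikes from the thing itself.
- arm.trace(camera, query): "region" (384x512 bool, what is visible of it).
- arm.mark_of(camera, query): "location" ([x, y, z] in mm, in world coordinates, good to about 4 mm: a listed point, or the origin of a listed thing).
The state is a dict: "t": time; "joint_positions": joint angles; "joint_vel": joint speeds; "joint_torque": joint torques, N m; "ee_pos": TCP position; "eef_rot": TCP orientation; "force": force on the tool from outside, world axes, zero at the start; "torque": the same for the moment, N m; "width": finger opening in mm; "gripper_force": force on a finger pad.
Only numpy, scipy, OpenCV 4.12 (cv2) and the standard library are available. Lean on these libraries where they do the work, as an engineer would, in place of code of your own. Each camera call takes 0.05 s, during which the arm holds its last target. There are 200 camera calls.

## Working session

There is one attempt and no reset: what is moved stays moved. The work goes in short steps, Python scripts to look and compute and a shell command to move; the robot and the scene stay as the last step left them, time stands still between calls to the robot, and variables do not carry over. Pictures are saved under pics/ and viewed, at most 10 in all, crops included, and the job is handed in when it is done.

```bash
mkdir -p pics; ls; python3 - <<'E'
from plant import arm
import cv2,numpy as np
a=arm.capture("scene");b=arm.capture("side")
cv2.imwrite("pics/a.png",a);cv2.imwrite("pics/b.png",b)
for c in ("scene","side"):
    i=arm.camera_info(c);print(c,np.round(i["cam_to_world"],2).tolist(),i["fx"])
    for q in ("plug_handle","cock_mouth","rack_slot","plug_collar"):
        print(q,[(round(d["score"],2),np.round(d["location"]).tolist()) for d in arm.mark_of(c,q)])
print(arm.state())
E
```

```text
pics
scene [[0.16, 0.79, -0.6, 1146.17], [0.99, -0.12, 0.11, -106.06], [0.02, -0.61, -0.79, 873.23], [0.0, 0.0, 0.0, 1.0]] 373.67339351656597
plug_handle [(0.75, [576.0, 105.0, 80.0]), (0.67, [733.0, 80.0, 68.0])]
cock_mouth [(0.72, [242.0, -243.0, 67.0]), (0.59, [482.0, -142.0, 70.0])]
rack_slot [(0.61, [573.0, 103.0, 51.0])]
plug_collar [(0.87, [730.0, 83.0, 42.0]), (0.45, [577.0, 100.0, 53.0])]
side [[-0.81, -0.45, 0.38, 137.16], [-0.59, 0.61, -0.53, 571.7], [0.01, -0.66, -0.75, 855.26], [0.0, 0.0, 0.0, 1.0]] 415.53885049232343
plug_handle [(0.88, [734.0, 81.0, 71.0])]
cock_mouth [(0.6, [483.0, -142.0, 67.0])]
rack_slot [(0.68, [761.0, 244.0, -1.0]), (0.65, [576.0, 108.0, 59.0])]
plug_collar [(0.88, [735.0, 90.0, 44.0]), (0.66, [761.0, 243.0, 0.0]), (0.63, [573.0, 101.0, 55.0])]
{'t': 0.5, 'joint_positions': array([-1.48908481e+00,  1.58406250e-01,  1.59703639e+00, -2.19922673e-05,
        1.38620610e+00, -2.10099065e-01]), 'joint_vel': array([ 1.02241922e-05,  6.80600484e-04,  2.78795312e-04, -6.37654905e-04,
        8.20917159e-04, -3.94658017e-04]), 'joint_torque': array([-2.69575130e-04, -3.85227728e+01, -3.22064602e+01,  7.02912826e-02,
        3.17695399e-02, -3.60138893e-05]), 'ee_pos': array([ 165.39060462, -550.66275517,  228.57938034]), 'eef_rot': array([-2.86820538e-05,  9.89374399e-01,  1.45390158e-01, -8.98783708e-06]), 'force': array([-0.05524566, -0.32851227,  0.15545439]), 'torque': array([ 0.03401953,  0.02050094, -0.02572715]), 'gripper_force': 0.0, 'width': 91.82680689141218}
```

View pics/a.png

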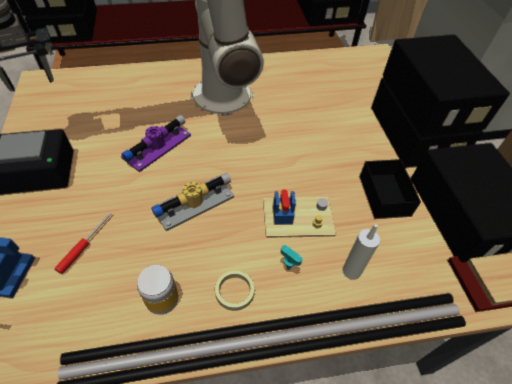

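View pics/b.png

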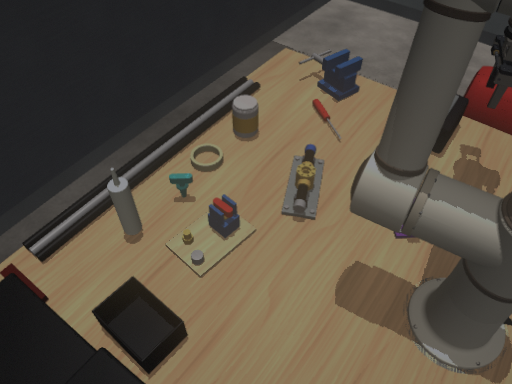

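The scene view shows the red plug between its blue cheeks at about (285,200). The brass cock is at (193,193), with its pipe running from (160,212) to (225,182). The purple cock at (155,140) and the turquoise plug at (290,257) are the look-alikes. The side view agrees.

```bash
cat > h.py <<'E'
from plant import arm
import cv2,numpy as np
from scipy.spatial.transform import Rotation as R
def pose():
    s=arm.state();q=s["eef_rot"];return np.array(s["ee_pos"]),R.from_quat([q[1],q[2],q[3],q[0]])
def togo(p,yaw=None):
    """travel (cm) and angular to get TCP to world p (mm), tool y axis along world heading yaw (deg, mod 180), pointing down"""
    e,r=pose();m=r.as_matrix();out=np.round(m.T@(np.array(p)-e)/10,2)
    a=None
    if yaw is not None:
        best=None
        for k in (0,180):
            t=np.radians(yaw+k);y=np.array([np.cos(t),np.sin(t),0]);z=np.array([0,0,-1.]);x=np.cross(y,z)
            v=(r.inv()*R.from_matrix(np.c_[x,y,z])).as_rotvec()
            if best is None or np.linalg.norm(v)<np.linalg.norm(best): best=v
        a=np.round(best,3)
    return out.tolist(),None if a is None else a.tolist()
def pix2w(cam,uv,z,info=None):
    i=info or arm.camera_info(cam);K=np.array([[i["fx"],0,i["cx"]],[0,i["fy"],i["cy"]],[0,0,1]])
    n=cv2.undistortPoints(np.array(uv,float).reshape(-1,1,2),K,np.array(i["D"],float)).reshape(-1,2)
    T=np.array(i["cam_to_world"]);d=np.c_[n,np.ones(len(n))]@T[:3,:3].T
    return T[:3,3]+d*((z-T[2,3])/d[:,2])[:,None]
E
python3 - <<'E'
from h import *
e,r=pose();T=np.array(arm.camera_info("wrist")["cam_to_world"])
print(r.as_matrix().T@(T[:3,3]-e), r.as_matrix().T@T[:3,:3])
for p in ((482,-142,300),(576,104,300)): print(togo(p))
print(pix2w("scene",[[160,212],[225,182]],42))
print(pix2w("side",[[311,149],[300,209]],42), pix2w("side",[[213,203],[235,213]],90))
E
```

```text
[  75.59016799    0.16009598 -155.99825537] [[-4.27341737e-04 -9.62379162e-01 -2.71709707e-01]
 [ 9.99999858e-01 -3.24817984e-04 -4.22302235e-04]
 [ 3.18158672e-04 -2.71709849e-01  9.62379165e-01]]
([42.08, -30.03, -7.14], None)
([58.16, -50.89, -7.14], None)
[[ 535.2245161  -230.65202008   42.        ]
 [ 456.16783467  -43.84048604   42.        ]]
[[ 530.5952758  -246.08262408   42.        ]
 [ 436.38108132  -36.51446911   42.        ]] [[597.33733677 108.47600774  90.        ]
 [535.68974963 101.22329881  90.        ]]
```

```bash
Z='"angular":[0,0,0]'
python3 -m inch '[{"hand":1,"travel":[4,-2.5,-3],"angular":[0,0,0]},{"hand":1,"travel":[8,-5.5,-6],"angular":[0,0,0]},{"hand":1,"travel":[12,-8.5,-7],"angular":[0,0,0]},{"hand":1,"travel":[16,-11.5,-7],"angular":[0,0,0]},{"hand":1,"travel":[20,-14.5,-7],"angular":[0,0,0]}]'
python3 -m inch '[{"hand":1,"travel":[4,-3,0],"angular":[0,0,0]},{"hand":1,"travel":[8,-6,0],"angular":[0,0,0]},{"hand":1,"travel":[12,-9,0],"angular":[0,0,0]},{"hand":1,"travel":[16,-12,0],"angular":[0,0,0]},{"hand":1,"travel":[20,-15,0],"angular":[0,0,0]}]'
python3 -m inch '[{"hand":1,"travel":[2,-0.5,0],"angular":[0,0,0]},{"hand":1,"travel":[2,-0.5,0],"angular":[0,0,0]},{"hand":1,"travel":[2,-0.5,0],"angular":[0,0,0]},{"hand":1,"travel":[2,-0.5,0],"angular":[0,0,0]}]'
python3 - <<'E'
from h import *
i=arm.camera_info("wrist")
a=arm.capture("wrist");cv2.imwrite("pics/c.png",a)
for q in ("plug_handle","cock_mouth"):
    print(q,[(round(d["score"],2),np.round(d["location"],1).tolist()) for d in arm.mark_of("wrist",q)])
m=[d for d in arm.trace("wrist","cock_mouth")]
print([(round(d["score"],2),d["region"].sum(),np.argwhere(d["region"]).mean(0)) for d in m])
# dark pipe pixels
print(pose()[0],pose()[1].as_matrix().round(3).tolist())
np.save("c.npy",np.array(i["cam_to_world"]))
E
```

```text
t: 1.0
ee_pos: [307.8, -364.4, 299.6]
eef_rot: [0.001, 0.989, 0.145, 0.0]
force: [0.6, 0.0, -0.2]
width: 91.7
gripper_force: 0.0
t: 1.5
ee_pos: [456.2, -162.5, 298.8]
eef_rot: [0.0, 0.989, 0.145, 0.0]
force: [0.5, -0.4, 0.3]
width: 92.0
gripper_force: 0.0
t: 1.9
ee_pos: [472.3, -154.8, 298.4]
eef_rot: [0.0, 0.989, 0.145, -0.0]
force: [0.1, -0.2, -0.4]
width: 91.8
gripper_force: 0.0
plug_handle [(0.6, [575.4, 100.0, 82.9])]
cock_mouth [(0.7, [239.7, -237.6, 66.4]), (0.61, [487.0, -139.3, 68.0])]
[(0.71, np.int64(10769), array([150.90881233, 251.84492525])), (0.69, np.int64(3929), array([303.96640367, 279.92720794]))]
[ 472.48348314 -154.69007487  298.49020192] [[0.958, 0.286, 0.0], [0.286, -0.958, -0.0], [0.0, 0.0, -1.0]]
```

View pics/c.png

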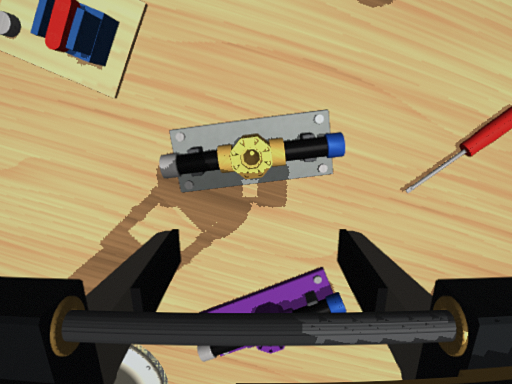

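The wrist view shows the brass cock with its mouth at about (251,155) and its pipe running from (162,165) to (343,144). The red plug is at about (60,25), in the top left corner, and the purple cock is at the bottom.

```bash
python3 - <<'E'
from h import *
a=cv2.imread("pics/c.png")
hsv=cv2.cvtColor(a,cv2.COLOR_BGR2HSV)
# mouth: yellow rim segmentation
m=((hsv[...,0]>20)&(hsv[...,0]<32)&(hsv[...,1]>120)&(hsv[...,2]>150)).astype(np.uint8);m[:120]=0;m[190:]=0;m[:,:200]=0;m[:,300:]=0
n,l,s,c=cv2.connectedComponentsWithStats(m);k=1+np.argmax(s[1:,4]);print(s[k],c[k])
b=s[k][:2]+s[k][2:4]/2;print("mouth bbox/centroid",pix2w("wrist",[b,c[k],[251,155]],67))
# pipe centreline from dark columns
pts=[]
d=(a.max(2)<45)
for u in list(range(192,216))+list(range(288,300)):
    v=np.where(d[138:172,u])[0]+138
    if len(v)>8: pts.append((u,(v[0]+v[-1])/2))
w=pix2w("wrist",pts,48)
vx,vy,x,y=cv2.fitLine(w[:,:2].astype(np.float32),cv2.DIST_HUBER,0,.01,.01).ravel();print("pipe",np.degrees(np.arctan2(vy,vx)),x,y)
e=pix2w("wrist",[[162,165],[343,144]],45);print(e,np.degrees(np.arctan2(*(e[0]-e[1])[[1,0]])))
r=((hsv[...,0]<8)|(hsv[...,0]>172))&(hsv[...,1]>150)&(hsv[...,2]>90);r[70:]=0;r[:,120:]=0
rc=cv2.minAreaRect(np.argwhere(r)[:,::-1].astype(np.float32));print(rc)
bp=pix2w("wrist",cv2.boxPoints(rc),92);print(bp.round(1),bp.mean(0))
for k in (0,1): print(np.degrees(np.arctan2(*(bp[k+1]-bp[k])[[1,0]])),np.linalg.norm(bp[k+1]-bp[k]))
print(togo((576,102,300),7))
E
```

```text
[ 218  137   67   37 1189] [250.48191758 156.23380992]
mouth bbox/centroid [[ 488.65385025 -140.93515466   67.        ]
 [ 487.43825631 -139.99807873   67.        ]
 [ 489.06690275 -140.18059127   67.        ]]
pipe -66.40236 476.96503 -118.5888
[[ 440.47668903  -32.75235924   45.        ]
 [ 533.42732779 -249.46072709   45.        ]] 113.21548012438869
((56.802066802978516, 23.23517417907715), (16.823997497558594, 51.73472213745117), 15.068490028381348)
[[544.4 114.4  92. ]
 [598.5 108.3  92. ]
 [598.3  89.5  92. ]
 [544.4  95.   92. ]] [571.40502472 101.7890644   92.        ]
-6.4253170274203875 54.45422207835895
-90.71155103967443 18.833407442413687
([17.26, -21.64, -0.15], [0.0, 0.0, -1.403])
```

```bash

python3 -m inch '[{"hand":1,"travel":[2,-2.4,0],"angular":[0,0,-0.145]},{"hand":1,"travel":[4,-4.8,0],"angular":[0,0,-0.29]},{"hand":1,"travel":[6,-7.2,0],"angular":[0,0,-0.435]},{"hand":1,"travel":[8,-9.6,0],"angular":[0,0,-0.58]},{"hand":1,"travel":[10,-12,0],"angular":[0,0,-0.725]}]'
python3 - <<'E'
from h import *
print(togo((572,102,240),0))
E
```

```text
t: 2.6
ee_pos: [534.5, -9.6, 298.5]
eef_rot: [0.0, 0.872, 0.489, 0.0]
force: [0.5, -0.7, -0.3]
width: 92.0
gripper_force: 0.0
([11.48, -2.62, 5.85], [0.0, 0.0, -0.549])
```

```bash

python3 -m inch '[{"hand":1,"travel":[3,-0.7,1.5],"angular":[0,0,-0.14]},{"hand":1,"travel":[6,-1.3,3],"angular":[0,0,-0.28]},{"hand":1,"travel":[9,-2,4.5],"angular":[0,0,-0.42]},{"hand":1,"travel":[11.5,-2.6,5.8],"angular":[0,0,-0.55]},{"hand":1,"travel":[11.5,-2.6,5.8],"angular":[0,0,-0.55]}]'
python3 -m inch '[{"hand":1,"travel":[0,0,0],"angular":[0,0,0]},{"hand":1,"travel":[0,0,0],"angular":[0,0,0]}]'
python3 - <<'E'
from h import *
i=arm.camera_info("wrist");a=arm.capture("wrist");cv2.imwrite("pics/d.png",a)
hsv=cv2.cvtColor(a,cv2.COLOR_BGR2HSV)
r=(((hsv[...,0]<8)|(hsv[...,0]>172))&(hsv[...,1]>150)&(hsv[...,2]>90)).astype(np.uint8)
n,l,s,c=cv2.connectedComponentsWithStats(r);k=1+np.argmax(s[1:,4]);print(s[k],c[k])
rc=cv2.minAreaRect(np.argwhere(l==k)[:,::-1].astype(np.float32));print(rc)
bp=pix2w("wrist",cv2.boxPoints(rc),92,i);print(bp.round(1),bp.mean(0))
for k in (0,1): print(np.degrees(np.arctan2(*(bp[k+1]-bp[k])[[1,0]])),np.linalg.norm(bp[k+1]-bp[k]))
print([(round(d["score"],2),np.round(d["location"],1).tolist()) for d in arm.mark_of("wrist","plug_handle")])
print(pose()[0])
E
```

```text
t: 3.1
ee_pos: [571.6, 103.2, 237.9]
eef_rot: [-0.002, 0.707, 0.707, -0.001]
force: [-0.6, -0.7, 0.8]
width: 92.4
gripper_force: 0.0
t: 3.3
ee_pos: [572.9, 100.1, 241.3]
eef_rot: [0.001, 0.709, 0.705, 0.0]
force: [0.0, 0.4, -0.9]
width: 91.8
gripper_force: 0.0
[ 230  176   60   22 1008] [259.38690476 186.24305556]
((259.4752502441406, 186.2475128173828), (59.702232360839844, 18.109676361083984), 5.710593223571777)
[[542.7  95.7  92. ]
 [545.  113.9  92. ]
 [603.  107.5  92. ]
 [601.6  89.2  92. ]] [573.09859255 101.56935076  92.        ]
82.6636040210888 18.294880365315866
-6.250482027858426 58.35348790637391
[(0.79, [570.9, 98.1, 85.0]), (0.7, [732.0, 82.5, 69.3])]
[572.97829028 100.0863347  241.45542433]
```

View pics/d.png

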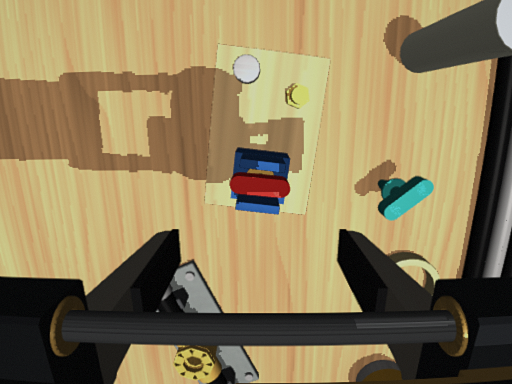

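The wrist view shows the red handle at about (259,186) between the blue cheeks, 60 px long and tilted about 6°. The turquoise plug is off to the right at (405,198). The handle is at (573,101) with heading -6.2°, so I'll go down onto its ends.

```bash

python3 -m inch '[{"hand":1,"travel":[0.1,0,4],"angular":[0,0,0.1]},{"hand":1,"travel":[0.1,0,7],"angular":[0,0,0.105]},{"hand":1,"travel":[0.1,0,10],"angular":[0,0,0.105]},{"hand":1,"travel":[0.1,0,12],"angular":[0,0,0.105]},{"hand":1,"travel":[0.1,0,12],"angular":[0,0,0.105]}]'
python3 - <<'E'
from h import *
print(pose()[0],togo((573,101.4,77),-6.2))
E
```

```text
t: 3.9
ee_pos: [570.4, 101.5, 117.6]
eef_rot: [-0.002, 0.745, 0.667, -0.002]
force: [-1.5, -1.2, 0.0]
width: 91.8
gripper_force: 0.0
[570.36425209 101.4940708  117.58795609] ([0.02, 0.29, 4.06], [-0.006, 0.001, -0.002])
```

```bash

python3 -m inch '[{"hand":1,"travel":[0,0.05,2.2],"angular":[0,0,0]},{"hand":1,"travel":[0,0.05,4.2],"angular":[0,0,0]},{"hand":1,"travel":[0,0.05,4.2],"angular":[0,0,0]},{"hand":1,"travel":[0,0.05,4.2],"angular":[0,0,0]}]'
python3 -m inch '[{"hand":-0.3,"travel":[0,0,0],"angular":[0,0,0]},{"hand":-0.3,"travel":[0,0,0],"angular":[0,0,0]},{"hand":-0.3,"travel":[0,0,0],"angular":[0,0,0]},{"hand":-0.3,"travel":[0,0,0],"angular":[0,0,0]},{"hand":-0.3,"travel":[0,0,0],"angular":[0,0,0]}]' 35
python3 -m inch '[{"hand":-0.3,"travel":[0,0,0],"angular":[0,0,0]},{"hand":-0.3,"travel":[0,0,0],"angular":[0,0,0]}]'
```

```text
t: 4.3
ee_pos: [574.0, 101.9, 80.0]
eef_rot: [0.001, 0.745, 0.667, 0.001]
force: [0.6, 0.2, -0.2]
width: 91.8
gripper_force: 0.0
t: 4.8
ee_pos: [573.6, 102.2, 78.9]
eef_rot: [0.0, 0.745, 0.668, 0.0]
force: [0.0, 0.3, 2.2]
width: 59.0
gripper_force: 35.0
t: 5.0
ee_pos: [573.6, 102.3, 78.9]
eef_rot: [0.0, 0.745, 0.668, 0.0]
force: [0.5, -0.1, 3.7]
width: 58.8
gripper_force: 35.0
```

```bash

python3 -m inch '[{"hand":-0.3,"travel":[0,0,-2],"angular":[0,0,0]},{"hand":-0.3,"travel":[0,0,-5],"angular":[0,0,0]},{"hand":-0.3,"travel":[0,0,-8],"angular":[0,0,0]},{"hand":-0.3,"travel":[0,0,-11],"angular":[0,0,0]},{"hand":-0.3,"travel":[0,0,-12],"angular":[0,0,0]}]'
python3 - <<'E'
from h import *
print(pose()[0],togo((488,-140.5,198),-66.5))
E
```

```text
t: 5.5
ee_pos: [574.5, 102.2, 201.4]
eef_rot: [0.002, 0.745, 0.668, 0.002]
force: [0.0, 0.3, -0.9]
width: 59.2
gripper_force: 35.0
[574.47323176 102.24978047 201.38152798] ([-25.07, -5.96, 0.3], [0.004, -0.003, 1.052])
```

```bash

python3 -m inch '[{"hand":-0.3,"travel":[-3,-0.7,0],"angular":[0,0,0.13]},{"hand":-0.3,"travel":[-6,-1.4,0],"angular":[0,0,0.26]},{"hand":-0.3,"travel":[-9.5,-2.3,0],"angular":[0,0,0.4]},{"hand":-0.3,"travel":[-13,-3.1,0],"angular":[0,0,0.53]},{"hand":-0.3,"travel":[-16.5,-3.9,0],"angular":[0,0,0.66]}]'
python3 - <<'E'
from h import *
print(pose()[0],togo((488.5,-140.5,198),-66.5))
E
```

```text
t: 6.0
ee_pos: [514.9, -58.3, 196.6]
eef_rot: [-0.001, 0.922, 0.388, -0.001]
force: [0.6, 0.4, -1.2]
width: 58.9
gripper_force: 35.0
[514.85493437 -58.34021555 196.64110824] ([-7.72, 3.86, -0.14], [-0.002, 0.002, 0.387])
```

```bash

python3 -m inch '[{"hand":-0.3,"travel":[-2.5,1.3,0],"angular":[0,0,0.13]},{"hand":-0.3,"travel":[-5.1,2.6,0],"angular":[0,0,0.26]},{"hand":-0.3,"travel":[-7,3.5,0],"angular":[0,0,0.39]},{"hand":-0.3,"travel":[-7.7,3.9,0],"angular":[0,0,0.39]},{"hand":-0.3,"travel":[-7.7,3.9,0],"angular":[0,0,0.39]}]'
python3 -m inch '[{"hand":-0.3,"travel":[0,0,0],"angular":[0,0,0]},{"hand":-0.3,"travel":[0,0,0],"angular":[0,0,0]},{"hand":-0.3,"travel":[0,0,0],"angular":[0,0,0]}]'
python3 - <<'E'
from h import *
print(togo((488.5,-140.5,198),-66.5))
w=arm.capture("wrist");s=arm.capture("scene");d=arm.capture("side")
P=[]
for n,im in (("wrist",w),("scene",s),("side",d)):
    if n!="wrist":
        i=arm.camera_info(n);T=np.linalg.inv(np.array(i["cam_to_world"]));K=np.array([[i["fx"],0,i["cx"]],[0,i["fy"],i["cy"]],[0,0,1]])
        u=cv2.projectPoints(np.array([[488.,-140,110]]),cv2.Rodrigues(T[:3,:3])[0],T[:3,3],K,np.array(i["D"],float))[0].ravel()
        x,y=int(u[0])-50,int(u[1])-50;print(n,x,y);im=cv2.resize(im[y:y+100,x:x+100],(384,384),interpolation=cv2.INTER_CUBIC)
    else: cv2.imwrite("pics/w.png",im);im=cv2.resize(im,(512,384))[:,:]
    P.append(cv2.resize(im,None,fx=.6,fy=.6) if n=="wrist" else im)
out=np.zeros((384+230,768,3),np.uint8);out[:384,:384]=P[1];out[:384,384:]=P[2];out[384:384+230,:307]=P[0][:230,:307]
cv2.imwrite("pics/e.png",out[:600])
for c in ("scene","side","wrist"):
  for q in ("plug_handle","plug_collar","cock_mouth"):
    print(c,q,[(round(d["score"],2),np.round(d["location"],1).tolist()) for d in arm.mark_of(c,q)])
E
```

```text
t: 6.5
ee_pos: [490.3, -140.3, 197.3]
eef_rot: [-0.001, 0.979, 0.205, -0.001]
force: [0.2, 0.1, -0.6]
width: 59.0
gripper_force: 35.0
t: 6.8
ee_pos: [491.1, -139.1, 198.3]
eef_rot: [-0.0, 0.979, 0.205, -0.0]
force: [0.5, -0.5, -2.1]
width: 58.9
gripper_force: 35.0
([-0.29, 0.02, 0.03], [-0.0, 0.0, 0.004])
scene 139 128
side 256 108
scene plug_handle [(0.8, [491.1, -138.1, 197.6]), (0.76, [731.6, 80.3, 71.0])]
scene plug_collar [(0.91, [492.4, -142.0, 171.9]), (0.88, [731.5, 83.6, 42.7])]
scene cock_mouth [(0.94, [240.1, -245.9, 65.6]), (0.68, [563.7, 214.3, 11.0]), (0.55, [483.0, -140.8, 70.6])]
side plug_handle [(0.81, [733.3, 83.4, 73.1]), (0.4, [489.4, -136.8, 201.5])]
side plug_collar [(0.88, [734.2, 89.9, 42.2]), (0.63, [491.0, -136.8, 172.0]), (0.35, [487.1, -143.3, 199.2])]
side cock_mouth [(0.82, [481.2, -140.1, 67.1]), (0.78, [238.3, -238.8, 64.4]), (0.5, [765.2, 243.7, 1.5])]
wrist plug_handle []
wrist plug_collar [(0.57, [490.1, -140.2, 175.3])]
wrist cock_mouth [(0.56, [487.6, -138.3, 67.1])]
```

View pics/e.png

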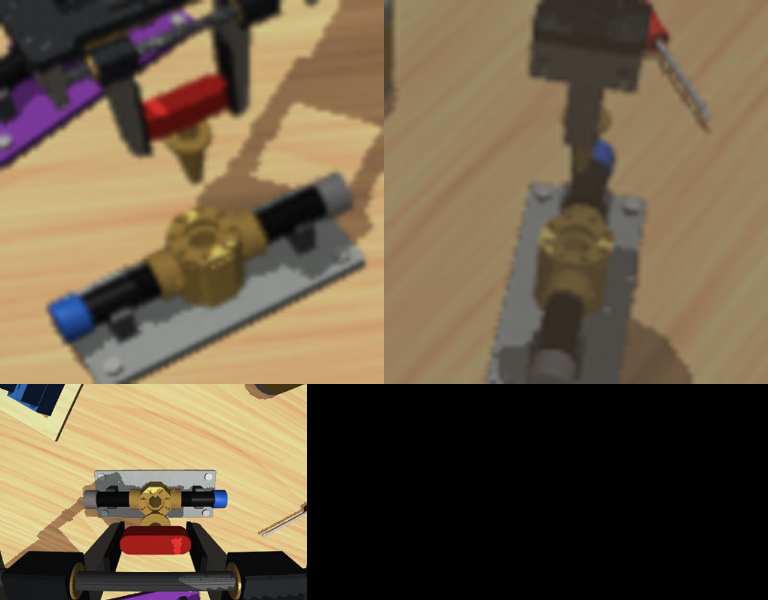

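The crops show the plug hanging upright, a little off to the -y side of the cock in the view. The mouth is at about scene (192.4,190.5), side (306.3,171.3) and wrist (258,193). I'll work out its position from all three.

```bash
python3 - <<'E'
from h import *
s=pix2w("scene",[[192.4,190.5]],67);d=pix2w("side",[[306.3,171.3]],67)
print(s,d)
a=cv2.imread("pics/w.png")
c=cv2.resize(a[160:230,215:305],None,fx=7,fy=7,interpolation=cv2.INTER_CUBIC);cv2.imwrite("pics/f.png",c)
print(pix2w("wrist",[[258.3,193]],67),pix2w("wrist",[[145,193],[372,193]],42))
E
```

```text
[[ 493.98769077 -137.9500336    67.        ]] [[ 483.01627519 -138.00601463   67.        ]]
[[ 489.70437477 -140.17602255   67.        ]] [[ 437.28567063  -36.60686353   42.        ]
 [ 530.10364443 -249.33233655   42.        ]]
```

View pics/f.png

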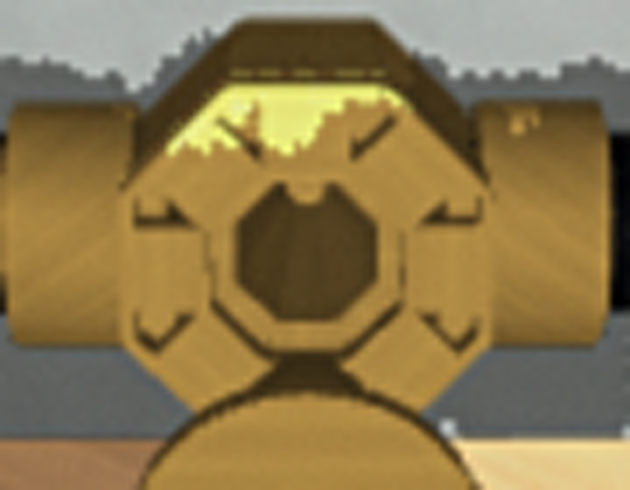

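The rim octagon's centre is at crop (306,262), which is wrist pixel (258.7,197.4). Together with the pipe line that puts the mouth at about (485,-142).

```bash
python3 - <<'E'
from h import *
print(pix2w("wrist",[[258.7,197.4],[258.7,196.4]],67))
print(togo((485,-142,101),-66.5))
E
```

```text
[[ 485.94998111 -142.22091597   67.        ]
 [ 486.83977521 -141.83263977   67.        ]]
([-0.62, -0.05, 9.74], [-0.0, -0.0, 0.002])
```

```bash

python3 -m inch '[{"hand":-0.3,"travel":[-0.6,0,1.5],"angular":[0,0,0]},{"hand":-0.3,"travel":[-0.6,0,3.5],"angular":[0,0,0]},{"hand":-0.3,"travel":[-0.6,0,5.5],"angular":[0,0,0]},{"hand":-0.3,"travel":[-0.6,0,7],"angular":[0,0,0]},{"hand":-0.3,"travel":[-0.6,0,7],"angular":[0,0,0]}]'
python3 -m inch '[{"hand":-0.3,"travel":[0,0,0],"angular":[0,0,0]},{"hand":-0.3,"travel":[0,0,0.9],"angular":[0,0,0]},{"hand":-0.3,"travel":[0,0,1.8],"angular":[0,0,0]},{"hand":-0.3,"travel":[0,0,2.4],"angular":[0,0,0]},{"hand":-0.3,"travel":[0,0,2.4],"angular":[0,0,0]}]'
```

```text
t: 7.9
ee_pos: [483.7, -141.5, 126.1]
eef_rot: [-0.002, 0.979, 0.204, -0.002]
force: [-0.6, 1.1, -1.4]
width: 59.0
gripper_force: 35.0
t: 8.4
ee_pos: [485.0, -141.9, 103.4]
eef_rot: [-0.001, 0.979, 0.204, -0.0]
force: [0.9, 0.2, -1.6]
width: 59.4
gripper_force: 35.0
```

```bash

python3 -m inch '[{"hand":-0.3,"travel":[0,0,0.2],"angular":[0,0,0]},{"hand":-0.3,"travel":[0,0,0.3],"angular":[0,0,0]},{"hand":-0.3,"travel":[0,0,0.4],"angular":[0,0,0]},{"hand":-0.3,"travel":[0,0,0.4],"angular":[0,0,0]}]'
python3 -m inch '[{"hand":-0.3,"travel":[0,0,0.1],"angular":[0,0,0]},{"hand":-0.3,"travel":[0,0,0.2],"angular":[0,0,0]},{"hand":-0.3,"travel":[0,0,0.2],"angular":[0,0,0]}]'
```

```text
t: 8.8
ee_pos: [485.7, -142.2, 100.7]
eef_rot: [-0.0, 0.979, 0.204, 0.0]
force: [-0.0, 2.8, 1.6]
width: 58.7
gripper_force: 35.0
t: 9.1
ee_pos: [485.8, -142.0, 98.7]
eef_rot: [-0.0, 0.979, 0.204, 0.0]
force: [1.3, 5.1, 3.2]
width: 59.0
gripper_force: 35.0
```

```bash

python3 -m inch '[{"hand":1,"travel":[0,0,0],"angular":[0,0,0]},{"hand":1,"travel":[0,0,0],"angular":[0,0,0]},{"hand":1,"travel":[0,0,0],"angular":[0,0,0]},{"hand":1,"travel":[0,0,0],"angular":[0,0,0]},{"hand":1,"travel":[0,0,0],"angular":[0,0,0]}]'
python3 -m inch '[{"hand":1,"travel":[0,0,-3],"angular":[0,0,0]},{"hand":1,"travel":[0,0,-6],"angular":[0,0,0]},{"hand":1,"travel":[0,0,-9],"angular":[0,0,0]},{"hand":1,"travel":[0,0,-10],"angular":[0,0,0]},{"hand":1,"travel":[0,0,-10],"angular":[0,0,0]}]'
python3 -m inch '[{"hand":1,"travel":[0,0,0],"angular":[0,0,0]},{"hand":1,"travel":[0,0,0],"angular":[0,0,0]}]'
cat > look.py <<'E'
from h import *
import sys
i=arm.camera_info("wrist");a=arm.capture("wrist");s=arm.capture("scene");d=arm.capture("side")
hsv=cv2.cvtColor(a,cv2.COLOR_BGR2HSV)
r=(((hsv[...,0]<8)|(hsv[...,0]>172))&(hsv[...,1]>150)&(hsv[...,2]>60)).astype(np.uint8);r[:,400:]=0
n,l,st,c=cv2.connectedComponentsWithStats(r);k=1+np.argmax(st[1:,4]);print(st[k])
rc=cv2.minAreaRect(np.argwhere(l==k)[:,::-1].astype(np.float32));print(rc)
bp=pix2w("wrist",cv2.boxPoints(rc),float(sys.argv[2]),i);print(bp.mean(0))
for k in (0,1): print(np.degrees(np.arctan2(*(bp[k+1]-bp[k])[[1,0]])),np.linalg.norm(bp[k+1]-bp[k]))
out=np.zeros((600,800,3),np.uint8)
out[:300,:400]=cv2.resize(a,(400,300))
out[:400,400:]=cv2.resize(s[140:240,142:242],(400,400),interpolation=cv2.INTER_CUBIC)
out[300:,:400]=cv2.resize(d[118:218,240:373],(400,300),interpolation=cv2.INTER_CUBIC)
cv2.imwrite("pics/%s.png"%sys.argv[1],out)
for c in ("scene","side","wrist"): print(c,[(round(x["score"],2),np.round(x["location"],1).tolist()) for q in ("plug_handle","plug_collar") for x in arm.mark_of(c,q) if x["location"][0]<600])
E
python3 look.py g 110
```

```text
t: 9.6
ee_pos: [485.2, -142.6, 98.3]
eef_rot: [0.0, 0.979, 0.204, -0.0]
force: [0.5, -0.3, -0.0]
width: 91.9
gripper_force: 0.0
t: 10.1
ee_pos: [486.3, -142.9, 199.7]
eef_rot: [0.001, 0.979, 0.204, 0.001]
force: [0.7, -0.4, -0.7]
width: 91.9
gripper_force: 0.0
t: 10.3
ee_pos: [484.3, -141.8, 196.3]
eef_rot: [-0.001, 0.979, 0.204, -0.001]
force: [-0.3, -0.1, -0.3]
width: 92.1
gripper_force: 0.0
[ 222  193   75   23 1568]
((259.0, 204.0), (22.0, 74.0), 90.0)
[ 485.7969848  -141.22499621  110.        ]
-66.38270221058113 58.18197894117725
-154.57267133159758 18.273910968787117
scene [(0.72, [486.9, -139.7, 96.6]), (0.66, [488.3, -140.5, 69.2])]
side [(0.67, [481.8, -142.6, 98.7]), (0.52, [484.5, -141.5, 72.0])]
wrist [(0.58, [485.5, -140.1, 105.4]), (0.91, [488.4, -139.9, 75.7])]
```

View pics/g.png

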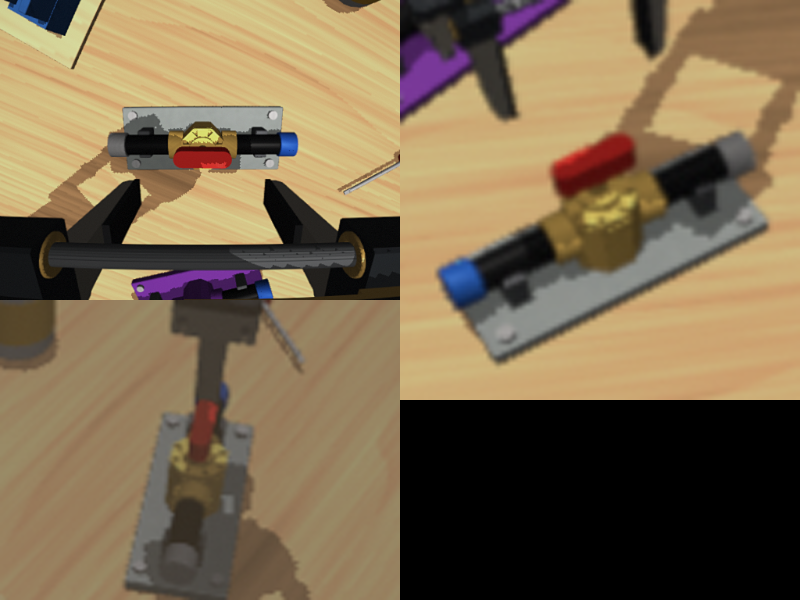

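The plug stands in the bore, upright and in line with the pipe, with the handle at wrist crop (203,157) and heading -66.4°. Next I'll turn the tool a quarter turn counter-clockwise so the fingers lie across the flats.

```bash

python3 -m inch '[{"hand":1,"travel":[0,0,0],"angular":[0,0,-0.14]},{"hand":1,"travel":[0,0,0],"angular":[0,0,-0.28]},{"hand":1,"travel":[0,0,0],"angular":[0,0,-0.42]},{"hand":1,"travel":[0,0,0],"angular":[0,0,-0.56]},{"hand":1,"travel":[0,0,0],"angular":[0,0,-0.7]}]'
python3 -m inch '[{"hand":1,"travel":[0,0,0],"angular":[0,0,-0.14]},{"hand":1,"travel":[0,0,0],"angular":[0,0,-0.28]},{"hand":1,"travel":[0,0,0],"angular":[0,0,-0.42]},{"hand":1,"travel":[0,0,0],"angular":[0,0,-0.56]},{"hand":1,"travel":[0,0,0],"angular":[0,0,-0.7]}]'
python3 -m inch '[{"hand":1,"travel":[0,0,0],"angular":[0,0,-0.1]},{"hand":1,"travel":[0,0,0],"angular":[0,0,-0.17]},{"hand":1,"travel":[0,0,0],"angular":[0,0,-0.17]},{"hand":1,"travel":[0,0,0],"angular":[0,0,-0.17]}]'
python3 - <<'E'
from h import *
print(pose()[0],arm.state()["joint_positions"].round(2),togo((485.7,-141.7,95),23.6))
E
```

```text
t: 11.25
ee_pos: [485.4, -142.4, 198.5]
eef_rot: [0.0, 0.848, 0.53, 0.0]
force: [-1.1, 0.1, -0.4]
width: 92.1
gripper_force: 0.0
t: 11.75
ee_pos: [485.4, -142.4, 198.5]
eef_rot: [0.0, 0.615, 0.789, 0.0]
force: [-0.2, -0.7, -0.4]
width: 92.1
gripper_force: 0.0
t: 12.15
ee_pos: [485.4, -142.4, 198.5]
eef_rot: [0.0, 0.549, 0.836, 0.0]
force: [-0.3, 0.7, 0.3]
width: 92.0
gripper_force: 0.0
[ 485.41331068 -142.4204777   198.45775408] [-0.52  0.    1.82  0.    1.32 -0.93] ([0.06, 0.05, 10.35], [0.0, 0.0, -0.003])
```

```bash

python3 -m inch '[{"hand":1,"travel":[0,0.05,3],"angular":[0,0,0]},{"hand":1,"travel":[0,0.05,6],"angular":[0,0,0]},{"hand":1,"travel":[0,0.05,8.5],"angular":[0,0,0]},{"hand":1,"travel":[0,0.05,10.3],"angular":[0,0,0]},{"hand":1,"travel":[0,0.05,10.3],"angular":[0,0,0]}]'
python3 -m inch '[{"hand":1,"travel":[0,0,0],"angular":[0,0,0]},{"hand":-0.9,"travel":[0,0,0],"angular":[0,0,0]},{"hand":-0.9,"travel":[0,0,0],"angular":[0,0,0]},{"hand":-0.9,"travel":[0,0,0],"angular":[0,0,0]},{"hand":-0.9,"travel":[0,0,0],"angular":[0,0,0]}]' 50
python3 -m inch '[{"hand":-0.9,"travel":[0,0,0],"angular":[0,0,0]},{"hand":-0.9,"travel":[0,0,0],"angular":[0,0,0]},{"hand":-0.9,"travel":[0,0,0],"angular":[0,0,0]},{"hand":-0.9,"travel":[0,0,0],"angular":[0,0,0]}]'
python3 -m inch '[{"hand":-0.9,"travel":[0,0,0.1],"angular":[0,0,0]},{"hand":-0.9,"travel":[0,0,0.2],"angular":[0,0,0]},{"hand":-0.9,"travel":[0,0,0.2],"angular":[0,0,0]}]'
```

```text
t: 12.65
ee_pos: [483.8, -141.1, 92.7]
eef_rot: [-0.003, 0.548, 0.836, -0.0]
force: [-0.1, 0.4, -0.1]
width: 91.4
gripper_force: 0.0
t: 13.15
ee_pos: [486.2, -142.4, 96.0]
eef_rot: [0.0, 0.548, 0.837, 0.0]
force: [0.0, -0.5, 0.1]
width: 62.3
gripper_force: 0.0
t: 13.55
ee_pos: [485.8, -142.2, 95.4]
eef_rot: [-0.0, 0.548, 0.837, 0.0]
force: [-0.3, -0.2, -1.1]
width: 30.2
gripper_force: 0.0
t: 13.85
ee_pos: [486.4, -142.1, 93.8]
eef_rot: [0.0, 0.548, 0.837, 0.0]
force: [1.3, 1.9, 3.0]
width: 17.7
gripper_force: 50.0
```

```bash

python3 -m inch '[{"hand":-0.9,"travel":[0,0,0.1],"angular":[0,0,0]},{"hand":-0.9,"travel":[0,0,0.3],"angular":[0,0,0]},{"hand":-0.9,"travel":[0,0,0.3],"angular":[0,0,0]},{"hand":-0.9,"travel":[0,0,0.3],"angular":[0,0,0]}]'
```

```text
t: 14.25
ee_pos: [486.8, -142.4, 93.0]
eef_rot: [0.001, 0.548, 0.837, 0.0]
force: [-2.7, 4.2, 18.1]
width: 17.5
gripper_force: 50.0
```

```bash

python3 -m inch '[{"hand":-0.9,"travel":[0,0,0],"angular":[0,0,0.08]},{"hand":-0.9,"travel":[0,0,0.05],"angular":[0,0,0.16]},{"hand":-0.9,"travel":[0,0,0.08],"angular":[0,0,0.24]},{"hand":-0.9,"travel":[0,0,0.1],"angular":[0,0,0.3]},{"hand":-0.9,"travel":[0,0,0.1],"angular":[0,0,0.3]}]'
python3 -c "
from h import *
print(togo((485.7,-141.7,95),-66.4),arm.state()['torque'])"
```

```text
t: 14.75
ee_pos: [486.5, -142.4, 91.6]
eef_rot: [0.0, 0.667, 0.745, 0.0]
force: [-5.1, 4.2, 16.5]
width: 17.2
gripper_force: 50.0
([0.07, -0.07, -0.34], [0.001, -0.0, 1.269]) [ 0.75124352  0.89436211 -0.016412  ]
```

```bash

python3 -m inch '[{"hand":-0.9,"travel":[0.04,-0.04,0.04],"angular":[0,0,0.08]},{"hand":-0.9,"travel":[0.04,-0.04,0.08],"angular":[0,0,0.18]},{"hand":-0.9,"travel":[0.04,-0.04,0.12],"angular":[0,0,0.28]},{"hand":-0.9,"travel":[0.04,-0.04,0.17],"angular":[0,0,0.38]},{"hand":-0.9,"travel":[0.04,-0.04,0.17],"angular":[0,0,0.38]}]'
python3 -m inch '[{"hand":-0.9,"travel":[0,0,0.04],"angular":[0,0,0.08]},{"hand":-0.9,"travel":[0,0,0.08],"angular":[0,0,0.18]},{"hand":-0.9,"travel":[0,0,0.12],"angular":[0,0,0.28]},{"hand":-0.9,"travel":[0,0,0.17],"angular":[0,0,0.38]},{"hand":-0.9,"travel":[0,0,0.17],"angular":[0,0,0.38]}]'
python3 -c "
from h import *
print(togo((485.7,-141.7,95),-66.4),arm.state()['torque'])"
```

```text
t: 15.25
ee_pos: [486.0, -142.1, 89.9]
eef_rot: [0.0, 0.796, 0.605, 0.0]
force: [-3.6, 3.0, 15.9]
width: 17.3
gripper_force: 50.0
t: 15.75
ee_pos: [486.1, -142.0, 89.4]
eef_rot: [0.0, 0.896, 0.444, -0.0]
force: [-8.7, 4.7, 26.1]
width: 17.6
gripper_force: 50.0
([-0.0, -0.04, -0.56], [0.0, 0.0, 0.509]) [1.21706021 1.74670113 0.02713975]
```

```bash

python3 -m inch '[{"hand":-0.9,"travel":[0,0,-0.02],"angular":[0,0,0.12]},{"hand":-0.9,"travel":[0,0,-0.02],"angular":[0,0,0.25]},{"hand":-0.9,"travel":[0,0,-0.02],"angular":[0,0,0.38]},{"hand":-0.9,"travel":[0,0,-0.02],"angular":[0,0,0.51]},{"hand":-0.9,"travel":[0,0,-0.02],"angular":[0,0,0.51]}]'
python3 -c "
from h import *
i=arm.camera_info('wrist');print(togo((485.7,-141.7,95),-66.4),arm.state()['torque'])
a=arm.capture('wrist');s=arm.capture('scene')
out=np.zeros((384,768,3),np.uint8);out[:,:384]=cv2.resize(a[150:,130:390],(384,384));out[:,384:]=cv2.resize(s[140:240,142:242],(384,384),interpolation=cv2.INTER_CUBIC);cv2.imwrite('pics/k.png',out)"
```

```text
t: 16.25
ee_pos: [485.8, -141.5, 89.4]
eef_rot: [-0.0, 0.979, 0.203, -0.0]
force: [-9.2, 7.1, 26.2]
width: 17.7
gripper_force: 50.0
([-0.02, 0.01, -0.56], [-0.001, -0.0, -0.002]) [ 1.45903776  1.72130498 -0.09809797]
```

View pics/k.png

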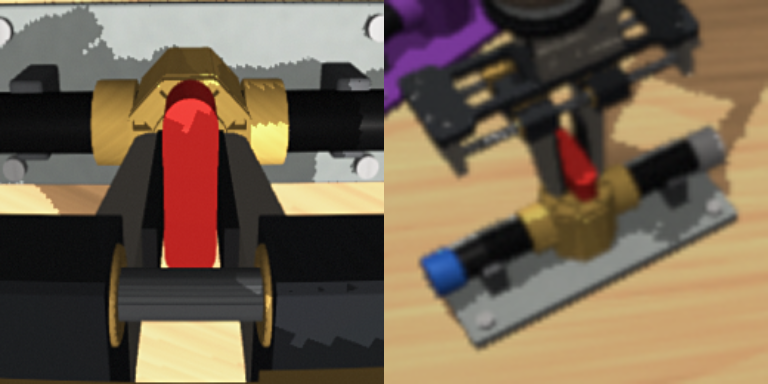

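The handle stands square across the pipe, running vertically in the wrist crop at x≈190, and the collar looks down on the rim. I'll ease off the press and let go.

```bash

python3 -m inch '[{"hand":-0.9,"travel":[0,0,-0.1],"angular":[0,0,0]},{"hand":-0.9,"travel":[0,0,-0.25],"angular":[0,0,0]},{"hand":-0.9,"travel":[0,0,-0.25],"angular":[0,0,0]}]'
python3 -m inch '[{"hand":1,"travel":[0,0,0],"angular":[0,0,0]},{"hand":1,"travel":[0,0,0],"angular":[0,0,0]},{"hand":1,"travel":[0,0,0],"angular":[0,0,0]},{"hand":1,"travel":[0,0,0],"angular":[0,0,0]},{"hand":1,"travel":[0,0,0],"angular":[0,0,0]}]'
python3 -m inch '[{"hand":1,"travel":[0,0,0],"angular":[0,0,0]},{"hand":1,"travel":[0,0,-3],"angular":[0,0,0]},{"hand":1,"travel":[0,0,-7],"angular":[0,0,0]},{"hand":1,"travel":[0,0,-11],"angular":[0,0,0]},{"hand":1,"travel":[0,0,-11],"angular":[0,0,0]}]'
python3 -m inch '[{"hand":1,"travel":[0,0,0],"angular":[0,0,0]},{"hand":1,"travel":[0,0,0],"angular":[0,0,0]}]'
python3 look.py m 105
```

```text
t: 16.65
ee_pos: [485.4, -141.4, 89.5]
eef_rot: [-0.0, 0.979, 0.204, -0.0]
force: [-2.5, 4.3, 9.8]
width: 17.5
gripper_force: 50.0
t: 17.15
ee_pos: [485.3, -141.9, 88.5]
eef_rot: [-0.0, 0.979, 0.204, -0.0]
force: [0.7, 0.2, 0.3]
width: 55.6
gripper_force: 0.0
t: 17.65
ee_pos: [488.8, -143.7, 205.1]
eef_rot: [0.004, 0.979, 0.204, 0.004]
force: [1.5, -0.5, -0.3]
width: 91.9
gripper_force: 0.0
t: 17.85
ee_pos: [484.5, -141.4, 197.1]
eef_rot: [-0.001, 0.979, 0.204, -0.001]
force: [-0.2, -0.4, -0.0]
width: 92.0
gripper_force: 0.0
[ 248  163   23   74 1482]
((259.0, 199.5), (73.0, 22.0), 90.0)
[ 487.08708341 -140.35124768  105.        ]
-66.40452747283824 17.25329358019058
-155.8669175833308 61.62798241321915
scene [(0.47, [484.0, -139.7, 95.0]), (0.54, [490.1, -140.6, 67.1]), (0.19, [570.0, 100.5, 49.7])]
side [(0.76, [484.3, -140.9, 94.4]), (0.56, [486.8, -139.2, 63.9])]
wrist [(0.85, [487.9, -140.4, 95.5]), (0.65, [485.4, -144.1, 70.4])]
```

View pics/m.png

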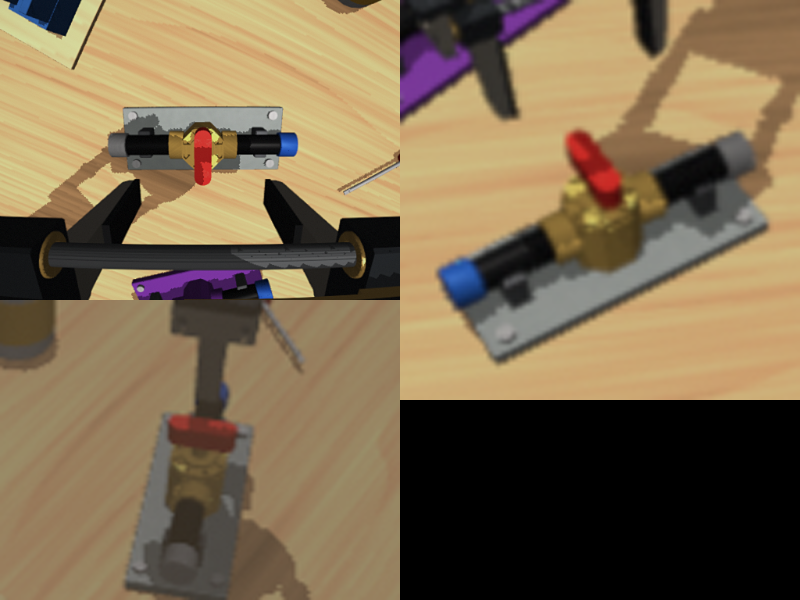

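The plug stays home with its handle square across the pipe, at wrist crop (203,157). All three cameras put the handle at z≈95 mm, which is rim 67 + 28, so the collar is on the rim.

```bash
python3 -c "
from plant import arm
print(arm.sign_off())"
```

```text
the job is handed in; nothing more can be done
None
```

The job is handed in: the plug is in the cock with its collar down on the rim (handle measured at about 95 mm, where home is 95) and its handle square across the pipe, and the gripper is clear of it; no verdict was returned.

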